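Turn the correction plate over on its sloping rest

TASK

The flat aluminium correction plate leans on the sloping steel rest with its plain face showing. Turn it over and put it back on the rest with its pocketed face showing: lower edge on the ledge, lying flat against the back board, near the middle. Leave the dial indicator, the two balance weights and the hex key where they are.

Things in the scene. Friction and masses are not known exactly. Their poses are not given: they have to be found in the camera images.
- plate: Loose flat aluminium plate 140 x 100 x 8 mm, 0.3 kg. Origin at its centre; x along the length, y along the width, z out of the face with three long milled pockets; the -z face is plain. At the start it leans on the rest, plain face outward, +x up the slope; its top 55 mm stands free above the back board, so its top edge can be pinched across the thickness.
- rest: Fixed dark steel rest. Origin on the bench, z up, x level towards its open side (away from the robot and to its left, yaw 0.5 to 1.1), y along its width. Base 130 x 130 x 10 mm. Back board 120 mm wide, 6 thick, 85 up the slope, 60 degrees from level: up-slope (-0.5, 0, 0.866), outward normal (0.866, 0, 0.5). Ledge 30 mm deep, square to its foot, with a 6 mm lip; inner corner at x 35, z 40 mm.
- seat (a point): Point fixed to the rest at x 3.5, y 0, z 102.6 mm of its frame: where the plate's centre lies when fully home and centred. Axes as those of the rest.
- dial: Bystander: chrome dial indicator on a black magnetic base 60 x 50 x 55 mm, 180 mm high in all, about 160 mm to one side of the rest. Origin under its base.
- weight_a: Bystander: clip-on zinc balance weight, U-shaped, 65 x 44 x 14 mm, lying near the rest. Origin on its underside.
- weight_b: Bystander: a second, like weight. Origin on its underside.
- hexkey: Bystander: L-shaped brass hex key, 120 x 35 mm, 8 mm thick, lying beyond the open side of the rest. Origin on its underside, long leg along its x.

How it is judged:
By the outcome, as a careful person would: the job done as asked, in the order asked, and still so for the second after the job is handed in, with the robot touching nothing.
It also fails if it takes over 48 s, if anything falls off the work surface, if the arm or the gripper's body presses on something with over 40 N, if the wrist force passes 120 N, or if a joint passes its speed limit or range.

ROBOT

A 7-joint arm with a two-finger parallel gripper is mounted at the origin on the work surface. World frame = base frame: x ahead of the robot, y to its left, z up, the work surface at z = 0. Lengths are in mm, angles in rad, forces in N, time in s.
With the tool pointing down it reaches from about 425 to 875 mm from the base axis. Payload 8.4 kg.
Tool frame: the origin (TCP) lies between the finger pads; the fingertips stand 19 mm ahead of it and the grasp point (between the pads) is the TCP; z points along the fingers, y is the line along which they close (so a half turn about z gives the same grasp; the last joint's range is limited). The gripper opens to 87 mm and grips with 3 to 60 N. Pads are 19 mm wide; open, the fingers measure 117 mm over their backs; the gripper's body (75 mm by 190 mm) begins 51 mm behind the grasp point.
Start: joints at [-1.282, 0.333, 0.04, 1.465, -0.013, 1.343, -0.059], TCP at [245.798, 601.703, 211.546] pointing down, gripper open.
Joint ranges: [-2.58, 2.58], [-0.38, 2.09], [-1.3, 1.39], [0.25, 2.4], [-1.5, 4.64], [0.08, 2.09], [-2.65, 2.65]. Speed limits (rad/s): [2.22, 2.22, 2.79, 2.79, 3.14, 3.14, 3.14].

INTERFACE

Orientations are given as a rotation vector (axis times angle).
In Python, from workcell import env, effector, optics, sign_off gives the robot as it stands. The module is installed in compiled form; this text tells all that it offers. Calls block until the motion is done:
- env.movep(position, orientation): joint-space move of the TCP to a pose.
- env.servo_line(position, frame=None, velocity=150, until_force=None): straight line of the TCP; frame=None keeps the orientation; velocity is the mean speed in mm/s. With until_force (N) it stops when the force on the tool has changed by that much, and returns True; else False.
- env.set_joints(angles): joint-space move.
- effector.ungrasp() and effector.grasp(f_grip=None): open the fingers fully, or close them until they stop; f_grip is the grip in N (None keeps the last).
- env.wait(seconds).
- env.inverse_kinematics(position, orientation): joint angles nearest the present ones, or None.
- env.read_state(): the state.
- optics.snapshot(name): name is "scene" or "top" or "wrist"; returns (picture, depth): 384x512x3 uint8, red, green, blue; 384x512 float32, mm along the optical axis (not along the pixel's ray), 0 where there is no reading.
- optics.camera_params(name): a dict with "fx", "fy", "cx", "cy" (pixels), "origin" and "rotation" of the camera in the world; the wrist camera has in their place "mount" (4x4, takes a point from camera to tool coordinates, whose origin is the TCP and whose axes are the flange's). Camera axes: x right, y down, z forward; pixel columns grow to the right and rows downward; lengths in mm; the calibration is good to about 2 mm. A picture is of the moment at which its call begins: read the wrist's pose just before it. camera_params takes no time and is no camera call.
A pose or a line that the arm cannot do raises env.MotionError and nothing moves.
- sign_off(): hands the job in; it is judged then, once.
The state is a dict: "time": time; "q": joint angles; "joint_velocities": joint speeds; "joint_efforts": joint torques, N m; "tcp_pos": TCP position; "ee_rot": TCP orientation; "contact_force": force on the tool from outside, world axes, zero at the start; "moment": the same for the moment, N m; "opening": finger opening in mm; "finger_force": force on a finger pad.
Only numpy, scipy, OpenCV 4.12 (cv2) and the standard library are available. Lean on these libraries where they do the work, as an engineer would, in place of code of your own. Each camera call takes 0.05 s, during which the arm holds its last target. There are 200 camera calls.

## Working session

There is one attempt and no reset: what is moved stays moved. The work goes in short steps, each a Python script; the robot and the scene stay as the last script left them, time stands still between calls to the robot, and variables do not carry over. Pictures are saved under pics/ and viewed, at most 10 in all, crops included, and the job is handed in when it is done.

```bash
mkdir -p pics
python3 - <<'E'
from workcell import env,effector,optics,sign_off
import cv2,numpy as np
for n in("scene","top"):
    p,d=optics.snapshot(n); cv2.imwrite(f"pics/{n}0.png",p[:,:,::-1]); np.save(f"{n}0.npy",d); c=optics.camera_params(n); print(n,c)
s=env.read_state();print(s)
print(optics.camera_params("wrist"))
E
```

```text
scene {'fx': 465.86152522358157, 'fy': 465.86152522358157, 'cx': 256.1692280645562, 'cy': 198.47319080559524, 'origin': array([1241.28329935,  360.82781201,  834.80020965]), 'rotation': array([-1.29061809, -2.27526505,  0.9213554 ])}
top {'fx': 363.1764619900462, 'fy': 363.1764619900462, 'cx': 255.41041791491782, 'cy': 191.45647250068524, 'origin': array([580.99688193, -14.62363515, 782.99482178]), 'rotation': array([-2.12850142,  2.18453715, -0.03524826])}
{'time': 0.1, 'q': array([-1.28219169,  0.33389894,  0.03985765,  1.46617699, -0.01340172,
        1.34332352, -0.05848635]), 'joint_velocities': array([-0.00104568,  0.00049566, -0.00019617, -0.00289927,  0.00030756,
       -0.0040719 ,  0.00281935]), 'joint_efforts': array([ 5.04630734e-03, -6.57813478e+01,  1.34116620e+00, -4.04708540e+01,
       -5.94221475e-02,  4.10649937e-02,  1.03492664e-04]), 'tcp_pos': array([245.6475468 , 601.30825902, 210.71294364]), 'ee_rot': array([-6.05293937e-01, -3.08252467e+00,  2.39987747e-03]), 'contact_force': array([ 0.17848802, -0.56130914,  0.21093491]), 'moment': array([-0.03470331,  0.02921917,  0.08623664]), 'finger_force': 0.0, 'opening': 87.268038405851}
{'fx': 303.5140844189391, 'fy': 303.5140844189391, 'cx': 255.24038418871606, 'cy': 192.00485579120277, 'mount': array([[-2.00367655e-04, -9.56798220e-01, -2.90752689e-01,
         7.99538007e+01],
       [ 9.99999876e-01, -5.93627985e-05, -4.93785321e-04,
        -4.45193887e-01],
       [ 4.55193023e-04, -2.90752752e-01,  9.56798113e-01,
        -1.73282484e+02],
       [ 0.00000000e+00,  0.00000000e+00,  0.00000000e+00,
         1.00000000e+00]])}
```

View pics/scene0.png

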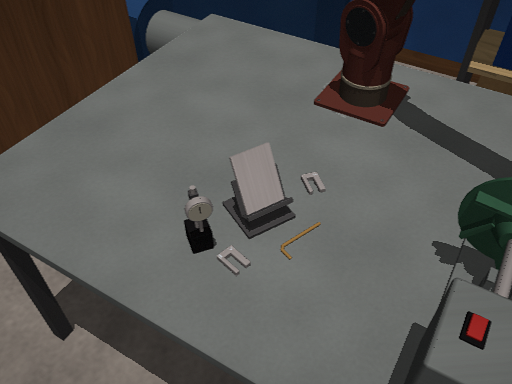

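View pics/top0.png

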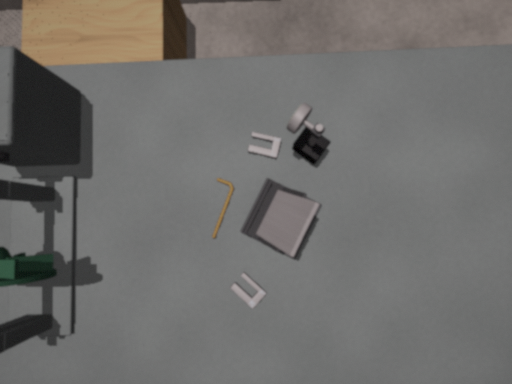

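The scene view shows the plate at about (258,180), the dial at (200,215), the weights at (233,258) and (313,182), and the hex key at (300,240). In the top view the plate is at about (287,218) and the base runs to the left of it, around (265,210), with the open side up-left. Next I'll fit the plate and the rest from depth.

```bash
cat > h.py <<'E'
from workcell import env,effector,optics,sign_off
import cv2,numpy as np
from scipy.spatial.transform import Rotation as R
def cloud(n,d,c=None):
    c=c or optics.camera_params(n); v,u=np.nonzero(d>0); z=d[v,u]
    P=np.c_[(u-c['cx'])/c['fx']*z,(v-c['cy'])/c['fy']*z,z]
    return R.from_rotvec(c['rotation']).apply(P)+c['origin'],np.c_[u,v]
def fitplate(P,it=8,n0=None):
    m=np.ones(len(P),bool)
    for _ in range(it):
        c=P[m].mean(0); n=np.linalg.svd(P[m]-c,full_matrices=False)[2][2]; n*=np.sign(n[2]); m=abs((P-c)@n)<2.5
    return c,n,m
E
python3 - <<'E'
from h import *
for n,box in(("top",(270,190,312,245)),("scene",(236,150,280,208))):
    d=np.load(n+"0.npy"); P,uv=cloud(n,d)
    far=P[(abs(P[:,0]-520)<200)&(abs(P[:,1]+69)<200)]
    print(n,"bench z",np.median(far[far[:,2]<8][:,2]))
    m=(uv[:,0]>box[0])&(uv[:,0]<box[2])&(uv[:,1]>box[1])&(uv[:,1]<box[3])&(P[:,2]>60)
    c,nn,k=fitplate(P[m]); yaw=np.arctan2(nn[1],nn[0]); print("plane",c,nn,"yaw",yaw,k.sum(),m.sum())
    # all cloud points on that plane near
    h=np.array([np.cos(yaw),np.sin(yaw),0]); l=np.array([-h[1],h[0],0]); up=-.5*h+np.array([0,0,.866])
    nr=(np.linalg.norm(P-c,axis=1)<110)&(abs((P-c)@nn)<3)&(P[:,2]>38)
    Q=np.c_[(P[nr]-c)@up,(P[nr]-c)@l].astype(np.float32)
    r=cv2.minAreaRect(Q); print("rect",r, np.percentile(Q,[0,1,99,100],axis=0).tolist())
    x0=(Q[:,0].min()+Q[:,0].max())/2;y0=np.percentile(Q[:,1],[1,99]).mean()
    print("centre outer face",c+x0*up+y0*l,"centre",c+x0*up+y0*l-4*nn)
    # base top points
    b=(np.linalg.norm(P[:,:2]-c[:2],axis=1)<130)&(P[:,2]>7)&(P[:,2]<13)
    B=np.c_[P[b][:,:2]@h[:2],P[b][:,:2]@l[:2]]; 
    s=c+x0*up+y0*l; print("base rel. to plate centre: x",np.percentile(B[:,0],[1,5,50,95,99])-s@h,"y",np.percentile(B[:,1],[0,2,50,98,100])-s@l,len(B))
E
```

```text
top bench z 0.97468441434944
plane [584.73737435 -42.44851268 120.7445674 ] [0.40614802 0.76490301 0.49996716] yaw 1.082673153010129 1675 1847
rect ((-18.187164306640625, 3.8993911743164062), (118.54325866699219, 144.7828826904297), 89.96617126464844) [[-90.57020568847656, -55.33208084106445], [-88.58064651489258, -43.862783432006836], [53.42148971557617, 55.19072437286377], [54.224422454833984, 63.21128463745117]]
centre outer face [583.99613509 -31.76700421 105.00684326] centre [582.371543   -34.82661626 103.0069746 ]
base rel. to plate centre: x [-62.12928142 -61.49122029 -50.57792077  67.37400548 119.61271902] y [-66.66970557 -65.90434762   4.0306884   63.03280022  63.38205948] 366
scene bench z 0.48747555282841404
plane [582.70206089 -35.78218345 110.3569395 ] [0.40371722 0.76673462 0.49912967] yaw 1.0861420523036014 1644 2080
rect ((-6.065040588378906, -2.107379913330078), (118.47221374511719, 143.7271728515625), 88.53825378417969) [[-79.40287780761719, -59.54484558105469], [-75.96242401123047, -48.23551048278809], [63.3042463684082, 50.82263153076172], [64.74007415771484, 58.93872833251953]]
centre outer face [583.265331   -31.93596598 104.00794552] centre [581.65046213 -35.00290447 102.01142685]
base rel. to plate centre: x [-60.50338133 -51.76683897  49.14275213  68.11512847 123.84259922] y [-67.22260095 -65.61682028 -39.10690859  59.48509851  64.44633698] 730
```

```bash
cat >> h.py <<'E'
yaw=1.084; C=np.array([582.,-34.9,102.6]); Z=np.array([0,0,1.])
h=np.array([np.cos(yaw),np.sin(yaw),0]); l=np.array([-h[1],h[0],0]); up=-.5*h+.8660254*Z; n=.8660254*h+.5*Z
def ori(s,tilt=np.pi/6,turn=0):   # tool z down, leaning outwards by tilt; y = s*normal
    z=np.sin(tilt)*h-np.cos(tilt)*Z; y=s*(np.cos(tilt)*h+np.sin(tilt)*Z); M=np.c_[np.cross(y,z),y,z]
    return (R.from_matrix(M)*R.from_euler('z',turn)).as_rotvec()
E
python3 - <<'E'
from h import *
np.set_printoptions(precision=2,suppress=True)
for s in(1,-1):
    for a in(45,145,245): print(s,a,env.inverse_kinematics(C+a*up,ori(s)))
    for t in (-1.57,0,1.57): print(s,'vert',t,env.inverse_kinematics(C+[0,0,260]-60*h,ori(s,0,t)))
E
```

```text
1 45 [ 0.49  0.2  -0.15  1.89 -0.57  1.04  1.72]
1 145 [ 0.41  0.12  0.04  1.8  -0.56  1.25  1.72]
1 245 [ 0.32  0.07  0.23  1.67 -0.54  1.46  1.72]
1 vert -1.57 [ 0.98  0.26 -1.11  1.38  0.23  1.64  2.55]
1 vert 0 [-0.76  0.14  0.97  1.46 -0.12  1.6   1.28]
1 vert 1.57 [-0.76  0.14  0.96  1.46 -0.12  1.6  -0.29]
-1 45 [-0.52  0.3   1.02  1.94 -0.85  1.2  -1.19]
-1 145 [-0.63  0.22  1.23  1.84 -0.75  1.37 -1.24]
-1 245 [-0.57  0.12  1.22  1.7  -0.63  1.51 -1.33]
-1 vert -1.57 [-0.76  0.14  0.96  1.46 -0.12  1.6  -0.29]
-1 vert 0 [-0.94  0.2   1.22  1.47 -0.19  1.6  -1.79]
-1 vert 1.57 [ 0.98  0.26 -1.11  1.38  0.23  1.64  2.56]
```

Run:
```python
from h import *
np.set_printoptions(precision=2,suppress=True)
env.movep(C+[0,0,260]-60*h,ori(1,0))
b=.5*n
env.movep(C+145*up+b,ori(1)); print(env.read_state()['q'])
print(env.servo_line(C+45*up+b,until_force=15,velocity=120))
s=env.read_state(); print(s['tcp_pos']-C-45*up,s['contact_force'],s['time'])
p,d=optics.snapshot("scene"); 
effector.grasp(f_grip=40); s=env.read_state(); print(s['opening'],s['finger_force'],s['contact_force'],s['time'],s['tcp_pos']-C-45*up)
p2,d=optics.snapshot("scene"); q=np.hstack([x[110:270,160:350] for x in(p,p2)]); cv2.imwrite("pics/g.png",cv2.resize(q,None,fx=2,fy=2)[:,:,::-1])
```

```text
[-0.61  0.21  1.2   1.84 -0.73  1.36  1.88]
False
[ 0.47 -0.22  0.84] [ 0.12 -0.82 -0.12] 4.4417
7.509117176431989 39.99972760677338 [-0.53 -0.88 -1.31] 5.7417 [0.09 0.16 0.11]
```

View pics/g.png

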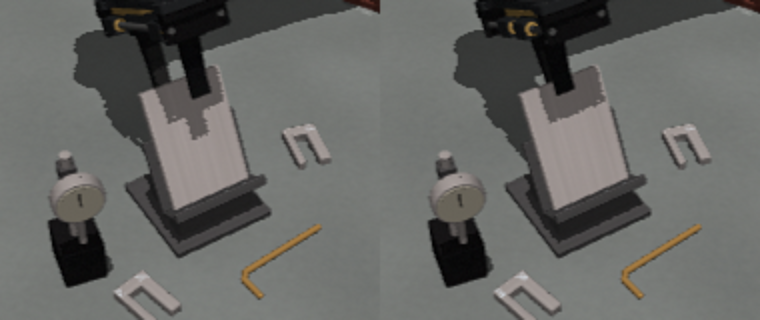

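The fingers straddle the free top of the plate (left half), then close on it at about (555,85) in the right half. The bystanders haven't moved. Next I'll lift, turn and check the plate in hand.

```bash
cat >> h.py <<'E'
def inhand(T,n0,name="scene",w=True):
    d=optics.snapshot(name); p,d=d
    P,uv=cloud(name,d); k=(np.linalg.norm(P-T,axis=1)<85)&(abs((P-T)@n0)<14); Q=P[k]
    c,nn,m=fitplate(Q); nn*=np.sign(nn@n0); A=Q[m]-T
    print("normal in (h,l,Z) ",nn@np.c_[h,l,Z],"angle",np.degrees(np.arccos(min(1,nn@n0))),"n off",(c-T)@n0,m.sum())
    u=A@up;v=A@l; print("up range",np.percentile(u,[0,1,99,100]),"lat",np.percentile(v,[1,2,98,99])); 
    for a in np.arange(-65,65,20):
        s=abs(u-a)<6
        if s.sum()>20: print(int(a),np.percentile(v[s],[1,99]).round(1),end=' ')
    print(); return p
E
python3 - <<'E'
from h import *
np.set_printoptions(precision=2,suppress=True)
env.servo_line(C+165*up+15*n,velocity=100)
print(env.read_state()['contact_force'])
V=C+[0,0,270]-60*h
for t in (0,1.57,np.pi): env.movep(V,ori(1,0,t)); print(env.read_state()['q'])
env.movep(C+165*up+2*n-1.6*l,ori(-1))
env.wait(.3);s=env.read_state(); print(s['tcp_pos']-(C+165*up+2*n-1.6*l),s['q'],s['contact_force'],s['opening'],s['time'])
p=inhand(C+120*up+2*n-1.6*l,n); inhand(C+120*up+2*n-1.6*l,n,"top")
cv2.imwrite("pics/f.png",cv2.resize(p[60:270,140:350],None,fx=2.5,fy=2.5)[:,:,::-1])
E
```

```text
[ 0.   -0.05 -4.95]
[-0.94  0.2   1.22  1.45 -0.19  1.62  1.35]
[-0.93  0.2   1.22  1.45 -0.19  1.62 -0.22]
[-0.94  0.2   1.22  1.45 -0.19  1.62 -1.79]
[0.75 1.   0.49] [-0.57  0.17  1.16  1.81 -0.69  1.38 -1.29] [ 1.4   0.19 -4.17] 7.413682114141624 11.4167
normal in (h,l,Z)  [0.87 0.   0.49] angle 0.4789760819887252 n off 3.33931695432324 1686
up range [-69.59 -68.36  69.85  77.26] lat [-49.85 -49.27  49.25  49.77]
-65 [-48.6  49.3] -45 [-49.4  49.5] -25 [-50.   49.7] -5 [-49.9  49.6] 15 [-49.3  49.3] 35 [-49.8  50.2] 55 [-50.1  49.5] 
normal in (h,l,Z)  [ 0.84 -0.    0.54] angle 2.8332808651106594 n off 2.463810898008143 1515
up range [-70.67 -68.73  16.72  71.05] lat [-48.47 -46.32  46.65  47.9 ]
-65 [-49.3  48.5] -45 [-49.1  48.5] -25 [-48.8  48.1] -5 [-38.4  39.1] 15 [-38.   36.9]
```

View pics/f.png

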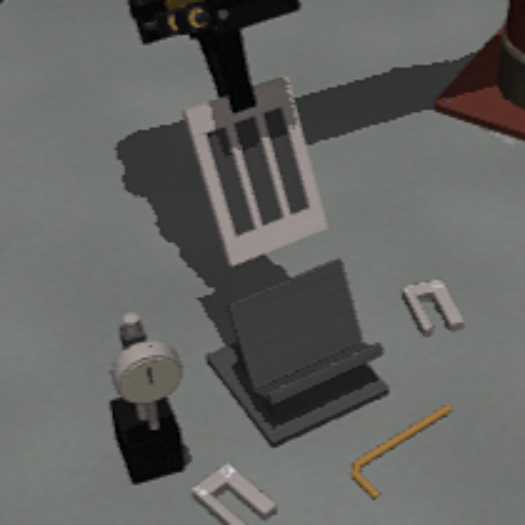

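The plate hangs square with its pockets outward (about (260,170)), and the empty board is visible at about (300,325). I'll measure the bare board, then lower the plate until it touches.

Run:
```python
from h import *
np.set_printoptions(precision=2,suppress=True)
p,d=optics.snapshot("scene"); P,uv=cloud("scene",d); A=P-C; u=A@up;v=A@l;w=A@n
k=(abs(w+4)<5)&(u>-55)&(u<12)&(abs(v)<75); c,nn,m=fitplate(P[k]); print("board n off",(c-C)@n,nn@np.c_[h,l,Z],"u",np.percentile(u[k][m],[0,99,100]))
for a in range(-50,12,10):
    s=abs(u[k][m]-a)<5
    if s.sum()>10: q=np.percentile(v[k][m][s],[1,99]); print(a,q,q.mean())
```

```text
board n off -4.571244759095641 [ 0.87 -0.    0.5 ] u [-54.99  11.43  11.95]
-50 [-60.09  56.81] -1.64124747172281
-40 [-59.03  57.1 ] -0.967360264294026
-30 [-59.13  57.73] -0.6999611018505831
-20 [-60.16  56.62] -1.7667305590061133
-10 [-59.82  56.84] -1.490296340569902
0 [-59.48  57.55] -0.9678517017771462
10 [-60.15  57.76] -1.194476468741268
```

Run:
```python
from h import *
np.set_printoptions(precision=2,suppress=True)
b=1.5*n-1.5*l; f=lambda: (env.read_state()['tcp_pos']-C)@np.c_[up,l,n]
env.servo_line(C+60*up+b,velocity=80); print(f(),env.read_state()['contact_force'])
print(env.servo_line(C+39*up+b,velocity=15,until_force=8)); s=env.read_state(); print(f(),s['contact_force'])
# press gently back to the board
print(env.servo_line(s['tcp_pos']-3*n,velocity=10,until_force=6)); s=env.read_state(); print(f(),s['contact_force'],s['time'])
inhand(C-1.5*l,n)
```

```text
[60.56 -1.88  1.52] [ 0.08  0.07 -4.47]
True
[44.97 -1.21  0.69] [-1.93 -2.96  2.74]
True
[44.98 -1.2  -0.08] [-0.47  0.17  4.13] 14.2667
normal in (h,l,Z)  [0.86 0.   0.5 ] angle 0.23125207492943634 n off 2.4332984253145984 1528
up range [-70.62 -68.91  70.29  75.4 ] lat [-49.47 -48.83  49.5   50.22]
-65 [-48.8  49.9] -45 [-49.1  49.7] -25 [-49.9  50.3] -5 [-48.2  50.3] 15 [-49.3  49.6] 35 [-49.2  50.8] 55 [-48.7  50.6]
```

Contact came at u = 44.97, where 45 was expected, and the plate sits flat. I'll release and withdraw up the slope, then verify.

Run:
```python
from h import *
np.set_printoptions(precision=2,suppress=True)
effector.ungrasp(); s=env.read_state(); print(s['contact_force'],s['opening'])
env.servo_line(s['tcp_pos']+130*up,velocity=120)
env.movep(C+[0,0,320]-120*h,ori(-1,0)); env.wait(.5); print(env.read_state()['time'])
p=inhand(C-1.5*l,n); cv2.imwrite("pics/e.png",cv2.resize(p[60:270,140:350],None,fx=2.5,fy=2.5)[:,:,::-1])
```

```text
[ 0.59 -0.01 -0.01] 87.14768183095786
18.2167
normal in (h,l,Z)  [ 0.86 -0.    0.5 ] angle 0.3975355675735866 n off 2.5378504468013343 1612
up range [-70.33 -68.92  70.5   71.57] lat [-49.46 -49.04  49.16  49.91]
-65 [-49.7  49.8] -45 [-49.3  50.1] -25 [-50.   49.8] -5 [-49.3  50.6] 15 [-50.1  49.9] 35 [-49.2  49.3] 55 [-49.6  49.8]
```

View pics/e.png

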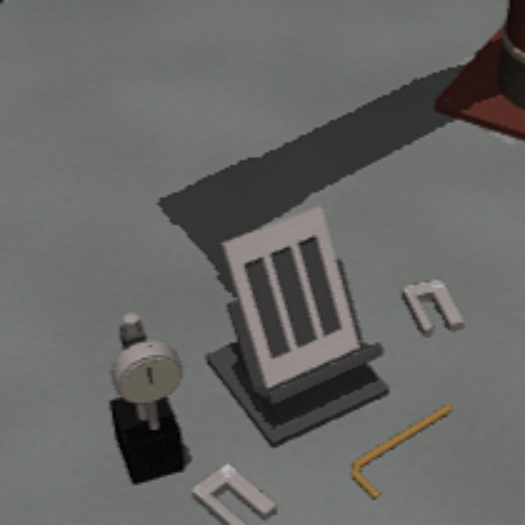

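The plate is home, with its pockets showing at about (295,300), flat and centred. The dial, weights and hex key haven't moved.

```bash
python3 -c "
from workcell import sign_off
print(sign_off())"
```

```text
the job is handed in; nothing more can be done
None
```

The plate is turned over and back on the rest with its pocketed face showing, flat against the board and centred to within about 1 mm; the dial, weights and hex key were left where they were, and I handed the job in at about 18 s.

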